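# Arm the leak alarms in order

### The arm

A 6-joint arm with a two-finger parallel gripper is mounted at the origin on a cart in front of the work surface, level with it; the furniture and walls round the work are solid. World frame = base frame: x ahead of the robot, y to its left, z up, the work surface at z = 0. Lengths are in m, angles in rad, forces in N, time in s.
With the tool pointing down it reaches from about 0.375 to 0.975 m from the base axis. Payload 3.8 kg.
Tool frame: the origin (TCP) lies midway between the tips of the shut fingers; the grasp point (between the pads) lies 19 mm behind it (bot.grip_point_offset is the z of the grasp point in the tool frame, in m); z points along the fingers, y is the line along which they close (so a half turn about z gives the same grasp; the last joint's range is limited). The gripper opens to 85 mm and grips with 20 to 120 N. Pads are 22 mm wide; open, the fingers measure 114 mm over their backs; the gripper's body (76 mm by 85 mm) begins 54 mm behind the grasp point. The pads swing forward as they close: fully open they stand 13 mm farther back than shut.
Start: joints at [-1.33, 0.264, 1.604, -0, 1.274, -0.037], TCP at [0.185, -0.649, 0.231] pointing down, gripper open.
Joint ranges: [-2.63, 2.63], [-0.94, 2.18], [0.31, 2.57], [-1.31, 4.45], [0, 2.66], [-2.55, 2.55]. Speed limits (rad/s): [2.57, 2.57, 3.14, 3.14, 3.14, 3.14].

### API

Orientations are given as a rotation vector (axis times angle).
In Python, from workcell import sensors, optics, order, bot gives the robot as it stands.
- The arm moves only by the tool play_rows, never from a script. Its argument "commands" is a list of rows, each a list of 6 numbers: the shift along the tool's x, y, z in cm, then the turn, a rotation vector about the tool's x, y, z in rad. In form: [[dx, dy, dz, wx, wy, wz], ...]. A call has 1 to 5 rows; each row shifts and turns the commanded pose from where the row before left it, along the tool's axes as they then stand; what a row does not reach is not made up. A row lasts 1/12 s, in which the tool goes at most 41.7 mm and 7.16 degrees, less where a joint would pass 70% of its speed; a pose out of reach is approached as far as the arm can. A call with a gripper value outside its range is refused whole. "grip" is the closure, from 0 (fully open) to 1 (shut), set as the call begins (left out, the last holds). The fingers move at their own pace and stop on an object; "force" is the grip in N (left out, the last holds). Time passes only in rows, so rows that do not move let the fingers close. It gives the time, the measured TCP pose, the force, the opening and the grip force at its end, in the units of the state.
- sensors.read_state(): the state, without advancing time (a new reading comes with each control period).
- optics.read_camera(name): name is "scene" or "top" or "wrist"; returns the picture (480x640x3 uint8, red, green, blue); there is no depth.
- optics.camera_info(name): a dict with "mtx" (3x3 intrinsics, pixels), "R" (3x3) and "t" (3): a world point X has camera coordinates R X + t. Camera axes: x right, y down, z forward; pixel columns grow to the right and rows downward; lengths in m; the calibration is good to about 2 mm. A picture is of the moment at which its call begins: read the wrist's pose just before it. camera_info takes no time and is no camera call; for the wrist camera it gives the pose at the moment of the call.
- order.finish_job(): hands the job in; it is judged then, once.
The state is a dict: "time": time; "q": joint angles; "joint_vel": joint speeds; "joint_torque": joint torques, N m; "tool_pos": TCP position; "tcp_rot": TCP orientation; "wrist_force": force on the tool from outside, world axes, zero at the start; "torque": the same for the moment, N m; "width": opening from 0.0 (shut) to 1.0 (fully open); "grip_force": force on a finger pad.
Only numpy, scipy, OpenCV 4.12 (cv2) and the standard library are available. Lean on these libraries where they do the work, as an engineer would, in place of code of your own. Each camera call takes 0.05 s, during which the arm holds its last target. There are 200 camera calls.

### The job

The water dispenser is about to be filled: arm its leak alarms by pressing in their coloured keys with a light touch of the fingertips, first the blue one, then the yellow one, then the red one, each all the way in so that it stays down. Leave the green spare alarm unarmed. Do not pick up, tip or push the alarms out of place, and leave everything else on the worktop alone.

Things in the scene. Friction and masses are not known exactly. Their poses are not given: they have to be found in the camera images.
- blue_alarm: round leak alarm (to be armed), loose on the worktop, about 0.3 kg: white case 66 mm across and 26 mm high with a blue band round its side and a blue round key standing up in the middle of its top. Origin at the centre of its underside, z up
- blue_alarm_top (a point): centre of the top face of the blue key (34 mm across), 41.5 mm above the worktop while the key is up, moving down with the key; it is pushed straight down
- blue_alarm_key (a joint): how far the blue key is pushed in, in m: 0 up, 0.008 at its stop, behind which the whole key gives against a cushion spring (3 N, rising to 15 N after a further 6 mm). Up to there it moves under about 2 N or less, without a return spring, and stays where it is left; from 0.004 on the alarm is armed. A push with more than 30 N is too hard
- yellow_alarm: round leak alarm (to be armed), loose on the worktop, about 0.3 kg: white case 66 mm across and 26 mm high with a yellow band round its side and a yellow round key standing up in the middle of its top. Origin at the centre of its underside, z up
- yellow_alarm_top (a point): centre of the top face of the yellow key (34 mm across), 41.5 mm above the worktop while the key is up, moving down with the key; it is pushed straight down
- yellow_alarm_key (a joint): how far the yellow key is pushed in, in m: 0 up, 0.008 at its stop, behind which the whole key gives against a cushion spring (3 N, rising to 15 N after a further 6 mm). Up to there it moves under about 2 N or less, without a return spring, and stays where it is left; from 0.004 on the alarm is armed. A push with more than 30 N is too hard
- red_alarm: round leak alarm (to be armed), loose on the worktop, about 0.3 kg: white case 66 mm across and 26 mm high with a red band round its side and a red round key standing up in the middle of its top. Origin at the centre of its underside, z up
- red_alarm_top (a point): centre of the top face of the red key (34 mm across), 41.5 mm above the worktop while the key is up, moving down with the key; it is pushed straight down
- red_alarm_key (a joint): how far the red key is pushed in, in m: 0 up, 0.008 at its stop, behind which the whole key gives against a cushion spring (3 N, rising to 15 N after a further 6 mm). Up to there it moves under about 2 N or less, without a return spring, and stays where it is left; from 0.004 on the alarm is armed. A push with more than 30 N is too hard
- green_alarm: round leak alarm (the spare, to be left unarmed), loose on the worktop, about 0.3 kg: white case 66 mm across and 26 mm high with a green band round its side and a green round key standing up in the middle of its top. Origin at the centre of its underside, z up
- green_alarm_top (a point): centre of the top face of the green key (34 mm across), 41.5 mm above the worktop while the key is up, moving down with the key; it is pushed straight down
- green_alarm_key (a joint): how far the green key is pushed in, in m: 0 up, 0.008 at its stop, behind which the whole key gives against a cushion spring (3 N, rising to 15 N after a further 6 mm). Up to there it moves under about 2 N or less, without a return spring, and stays where it is left; from 0.004 on the alarm is armed. A push with more than 30 N is too hard
- tea_tin: round tea tin with a green lid, 74 mm across, 92 mm high; loose bystander, to be left alone. Origin at its underside
- tea_strainer: steel mesh tea strainer cup, 82 mm across, 61 mm high; loose bystander, to be left alone. Origin at its underside
- cap_black: black bottle cap, 57 mm across, 24 mm high; loose bystander, to be left alone. Origin at its underside
- cap_grey: grey bottle cap, 69 mm across, 24 mm high; loose bystander, to be left alone. Origin at its underside
- ball_valve: brass ball valve with a red lever, 115 mm long, 49 mm high; loose bystander, to be left alone. Origin at its underside
- ptfe_tape: white tape roll lying flat, 52 mm across, 15 mm high; loose bystander, to be left alone. Origin at its underside
- teaspoon: teaspoon lying flat, 132 mm long, 9 mm high; loose bystander, to be left alone. Origin at its underside
- juice_red: dark red bottle with an orange cap, 71 mm across, 218 mm high, standing at the right end; loose bystander, to be left alone. Origin at its underside
- shelf_edge (a point): fixed: middle of the lower front edge of the bottle shelf that hangs over the rear of the worktop, 425 mm above it, along its whole length (y); shelf and bottles lie behind this edge (+x) and above. Keep wrist and arm in front of it: a wide swing from one end of the worktop to the other hits it
Things that resemble listed ones, but are neither listed nor needed, are in the scene too. What is shaped like the blue_alarm but purple is not meant.

How it is judged:
By the outcome, as a careful person would: the job done as asked, in the order asked, and still so for the second after the job is handed in, with the robot touching nothing.
It also fails if it takes over 67 s, if anything falls off the work surface, if the arm or the gripper's body presses on something with over 40 N, if the wrist force passes 120 N, or if a joint passes its speed limit or range.

## Working session

There is one attempt and no reset: what is moved stays moved. The work goes in short steps, Python scripts to look and compute and a tool call to move; the robot and the scene stay as the last step left them, time stands still between calls to the robot, and variables do not carry over. Pictures are saved under pics/ and viewed, at most 10 in all, crops included, and the job is handed in when it is done.

Besides the shell and the picture viewer there is one more tool, called after ">>>" as name(argument=value, ...) on one line, values as JSON. play_rows: Moves the arm, as the interface text tells. Its arguments: {"type":"object","properties":{"commands":{"type":"array","items":{"type":"array","items":{"type":"number"}}},"grip":{"type":"number"},"force":{"type":"number"}},"required":["commands"]}

```bash
ls; mkdir -p pics; python3 - <<'E'
from workcell import sensors, optics
import cv2
for n in ("scene","top"):
    cv2.imwrite(f"pics/{n}0.png",optics.read_camera(n)[:,:,::-1])
    i=optics.camera_info(n);print(n,i)
print(sensors.read_state())
E
```

```text
pics
scene {'mtx': array([[623.42915318,   0.        , 328.73363541],
       [  0.        , 623.42915318, 242.61848964],
       [  0.        ,   0.        ,   1.        ]]), 'R': array([[ 0.87862411, -0.47741881,  0.00953669],
       [-0.20469412, -0.39460486, -0.89576075],
       [ 0.43141625,  0.78508489, -0.44443417]]), 't': array([-0.49362139,  0.32040471,  1.60290648])}
top {'mtx': array([[569.88885517,   0.        , 309.77218006],
       [  0.        , 569.88885517, 242.74594687],
       [  0.        ,   0.        ,   1.        ]]), 'R': array([[ 0.0124422 , -0.99974013,  0.01910147],
       [-0.98545563, -0.0154977 , -0.16922478],
       [ 0.16947683, -0.01671813, -0.98539236]]), 't': array([-0.05014477,  0.53842446,  1.75861261])}
{'time': 0.1, 'q': array([-1.32989984e+00,  2.64691030e-01,  1.60524291e+00,  1.42077795e-06,
        1.27371130e+00, -3.68431640e-02]), 'joint_vel': array([ 0.00061761, -0.00099905, -0.00292122,  0.0021354 ,  0.00066587,
        0.00054924]), 'joint_torque': array([ 3.78588193e-04, -5.16706216e+01, -3.68590522e+01, -3.72889269e-05,
        6.27232526e-03, -2.07124498e-05]), 'tool_pos': array([ 0.18494987, -0.64847517,  0.23007467]), 'tcp_rot': array([-3.10932645e+00, -4.34588212e-01,  3.26049710e-04]), 'wrist_force': array([-0.20881288, -0.46900832,  0.43190301]), 'torque': array([-0.00436371,  0.01327572,  0.00512787]), 'grip_force': 0.0, 'width': 0.9957718961330012}
```

View pics/top0.png

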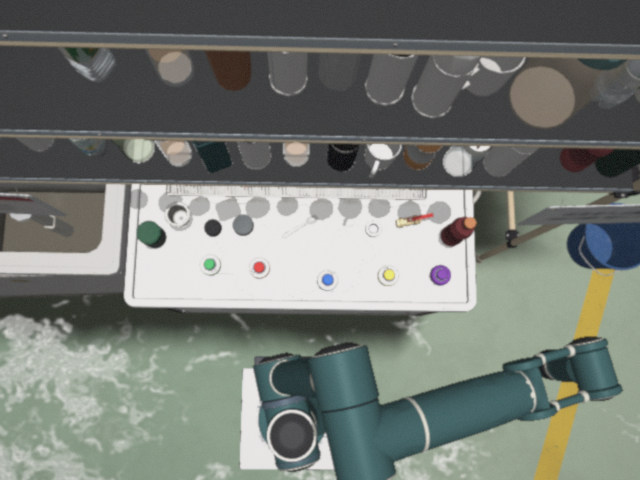

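View pics/scene0.png

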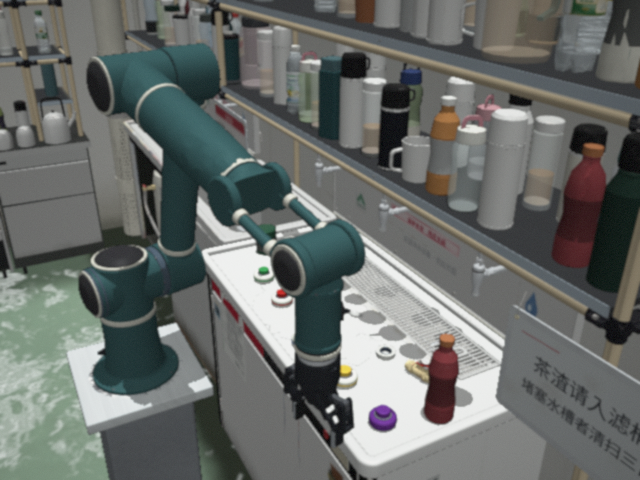

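The top view shows the green key at (210,265), red at (260,267), blue at (328,280), yellow at (388,275) and an all-purple look-alike at (440,275). The scene view shows the gripper hanging near the right end, in front of the yellow alarm. The blue candidates are (328,280), which has a white case and blue key and so fits, and (440,275), which is purple and is not meant. I'll confirm this in a crop.

```bash
cat > h.py <<'E'
from workcell import sensors, optics
import cv2, numpy as np
from scipy.spatial.transform import Rotation as Rn
HUE={'green':(45,85),'red':(-8,8),'blue':(100,122),'yellow':(20,35),'purple':(126,150)}
def ray(n,info,uv,z):
    K,R,t=info['mtx'],info['R'],info['t']
    d=R.T@np.linalg.solve(K,[*uv,1]); c=-R.T@t
    return c+d*(z-c[2])/d[2]
def blobs(img,col,roi=None,smin=110,vmin=70):
    h=cv2.cvtColor(img,cv2.COLOR_RGB2HSV).astype(int)
    H=h[...,0]; lo,hi=HUE[col]
    if lo<0: H=np.where(H>90,H-180,H)
    m=((H>=lo)&(H<=hi)&(h[...,1]>smin)&(h[...,2]>vmin)).astype(np.uint8)
    if roi: k=np.zeros_like(m);x0,y0,x1,y1=roi;k[y0:y1,x0:x1]=1;m*=k
    n,l,s,c=cv2.connectedComponentsWithStats(m)
    return sorted([(int(s[i,4]),c[i].round(1).tolist(),s[i,:4].tolist()) for i in range(1,n)],reverse=True)[:3]
def tool(target):
    s=sensors.read_state(); R=Rn.from_rotvec(s['tcp_rot'])
    return R.inv().apply(np.array(target)-s['tool_pos'])*100
E
python3 - <<'E'
from h import *
im=optics.read_camera("top");i=optics.camera_info("top")
for c in HUE:
    b=blobs(im,c,(180,245,470,300)); print(c,b[:2],ray("top",i,b[0][1],.0415).round(4) if b else '')
cv2.imwrite("pics/crop.png",cv2.resize(im[240:305,185:465,::-1],None,fx=2.8,fy=2.8,interpolation=2))
s=sensors.read_state();print(Rn.from_rotvec(s['tcp_rot']).as_matrix().round(3))
E
```

```text
green [(62, [209.1, 263.9], [205, 260, 9, 9])] [0.4674 0.2732 0.0415]
red [(78, [258.6, 266.9], [254, 262, 10, 10])] [0.4602 0.1175 0.0415]
blue [(78, [327.4, 279.3], [323, 275, 10, 10])] [ 0.4242 -0.0995  0.0415]
yellow [(73, [388.6, 274.5], [384, 270, 10, 10])] [ 0.4422 -0.2926  0.0415]
purple [(199, [440.4, 274.6], [431, 266, 19, 18])] [ 0.4443 -0.4567  0.0415]
[[ 0.962  0.274 -0.   ]
 [ 0.274 -0.962  0.002]
 [ 0.    -0.002 -1.   ]]
```

View pics/crop.png

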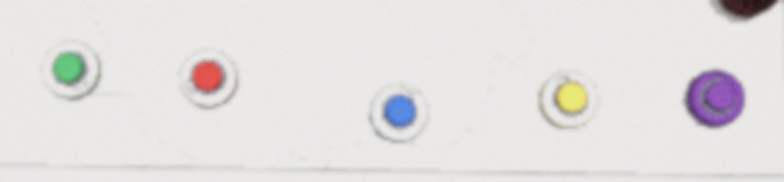

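The crop confirms it. The white-case alarms are green, red, blue and yellow from left to right. The all-purple unit at far right is the decoy. Next I shut the fingers and move above blue, at height for now.

>>> play_rows(commands=[[1.9,-2.3,0,0,0,0],[1.9,-2.3,0,0,0,0],[1.9,-2.3,0,0,0,0],[1.9,-2.3,0,0,0,0],[1.9,-2.3,0,0,0,0]], grip=1)

```text
time: 0.57
tool_pos: [0.2451, -0.5109, 0.2307]
tcp_rot: [-3.111, -0.434, 0.0]
wrist_force: [0.4, 0.9, 0.7]
width: 0.297
grip_force: 0.0
```

>>> play_rows(commands=[[1.9,-2.3,0,0,0,0],[1.9,-2.3,0,0,0,0],[1.9,-2.3,0,0,0,0],[1.9,-2.3,0,0,0,0],[1.9,-2.3,0,0,0,0]])

```text
time: 0.98
tool_pos: [0.3049, -0.3742, 0.231]
tcp_rot: [-3.111, -0.434, 0.0]
wrist_force: [0.2, -0.5, -0.1]
width: -0.002
grip_force: 0.0
```

>>> play_rows(commands=[[1.9,-2.3,0,0,0,0],[1.9,-2.3,0,0,0,0],[1.9,-2.3,0,0,0,0],[1.9,-2.3,0,0,0,0],[1.9,-2.3,0,0,0,0]])

```text
time: 1.4
tool_pos: [0.3647, -0.2377, 0.2311]
tcp_rot: [-3.111, -0.434, -0.0]
wrist_force: [0.5, -0.1, 0.1]
width: -0.0
grip_force: 0.0
```

>>> play_rows(commands=[[1.9,-2.3,1,0,0,0],[1.9,-2.3,1,0,0,0],[1.9,-2.3,1,0,0,0],[1.9,-2.3,1,0,0,0],[1.9,-2.3,1,0,0,0]])

```text
time: 1.82
tool_pos: [0.4245, -0.1011, 0.1808]
tcp_rot: [3.111, 0.435, 0.0]
wrist_force: [0.4, 0.6, 0.1]
width: -0.004
grip_force: 0.0
```

>>> play_rows(commands=[[0,0,0,0,0,0],[0,0,0,0,0,0],[0,0,0,0,0,0]])

```text
time: 2.07
tool_pos: [0.4242, -0.1028, 0.1813]
tcp_rot: [3.111, 0.436, -0.001]
wrist_force: [-1.3, -1.0, 0.1]
width: -0.001
grip_force: 0.0
```

```bash
cat > w.py <<'E'
import sys
from h import *
c,h=sys.argv[1],float(sys.argv[2])
i=optics.camera_info("wrist");im=optics.read_camera("wrist")
print(sensors.read_state()['tool_pos'].round(4))
cv2.imwrite(f"pics/w_{c}_{int(sensors.read_state()['time']*10)}.png",im[:,:,::-1])
for b in blobs(im,c):
    print(b, p:=ray("wrist",i,b[1],h).round(4), 'move',tool(p).round(2))
E
python3 w.py blue .0415; ls pics
```

```text
[ 0.4243 -0.1033  0.1816]
(1356, [315.1, 217.4], [294, 197, 43, 41]) [ 0.4287 -0.1032  0.0415] move [ 0.42  0.1  14.01]
(18, [316.5, 172.3], [308, 172, 18, 2]) [ 0.4627 -0.0945  0.0415] move [ 3.93  0.2  14.01]
(12, [331.6, 175.9], [327, 174, 10, 5]) [ 0.4632 -0.1063  0.0415] move [ 3.65  1.35 14.01]
crop.png
scene0.png
top0.png
w_blue_21.png
```

View pics/w_blue_21.png

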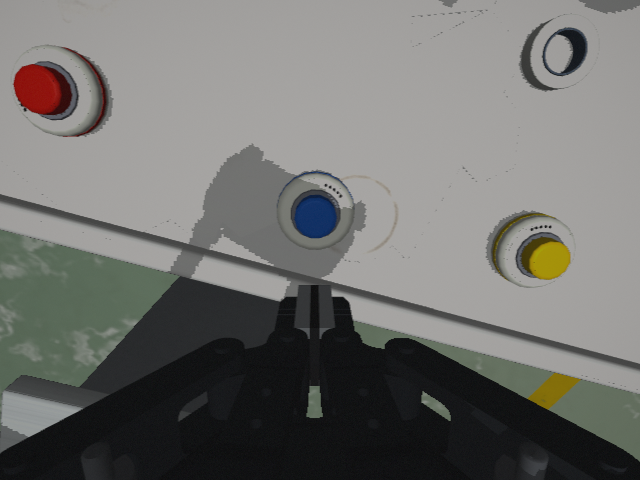

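>>> play_rows(commands=[[0.1,0,2,0,0,0],[0.1,0,3,0,0,0],[0.1,0,3,0,0,0],[0,0,1,0,0,0],[0,0,0,0,0,0]])

```text
time: 2.53
tool_pos: [0.4244, -0.102, 0.0888]
tcp_rot: [-3.109, -0.432, 0.009]
wrist_force: [-0.7, 0.2, 0.2]
width: -0.001
grip_force: 0.0
```

```bash
python3 w.py blue .0415
```

```text
[ 0.4261 -0.1024  0.0907]
(2644, [317.1, 257.2], [287, 229, 61, 56]) [ 0.4291 -0.103   0.0415] move [0.28 0.15 4.92]
(85, [325.7, 195.7], [289, 190, 73, 23]) [ 0.4628 -0.098   0.0415] move [3.66 0.58 4.91]
(8, [284.5, 201.0], [282, 199, 6, 5]) [ 0.4543 -0.0782  0.0415] move [ 3.38 -1.55  4.91]
```

The wrist view shows the blue key at (316,217), just ahead of the fingertips, with red at (40,90) and yellow at (548,260). The wrist and top estimates agree within 5 mm. Descending on blue.

>>> play_rows(commands=[[0.1,0.1,1.5,0,0,0],[0.1,0,1.5,0,0,0],[0,0,1,0,0,0],[0,0,0.4,0,0,0],[0,0,0,0,0,0]])

```text
time: 3.0
tool_pos: [0.4295, -0.1024, 0.0475]
tcp_rot: [-3.111, -0.434, 0.001]
wrist_force: [0.1, -0.7, -0.3]
width: 0.002
grip_force: 0.0
```

>>> play_rows(commands=[[0,0,0.2,0,0,0],[0,0,0.2,0,0,0],[0,0,0.2,0,0,0],[0,0,0.2,0,0,0],[0,0,0,0,0,0]])

```text
time: 3.42
tool_pos: [0.4299, -0.1022, 0.0395]
tcp_rot: [3.111, 0.435, 0.001]
wrist_force: [0.3, 0.1, 0.2]
width: 0.002
grip_force: 0.1
```

>>> play_rows(commands=[[0,0,0.2,0,0,0],[0,0,0.2,0,0,0],[0,0,0.15,0,0,0],[0,0,0,0,0,0],[0,0,0,0,0,0]])

```text
time: 3.83
tool_pos: [0.4293, -0.1021, 0.0336]
tcp_rot: [-3.111, -0.435, 0.001]
wrist_force: [0.5, 0.4, 0.9]
width: -0.003
grip_force: 0.3
```

>>> play_rows(commands=[[0,0,0.1,0,0,0],[0,0,0.1,0,0,0],[0,0,0.1,0,0,0],[0,0,0,0,0,0],[0,0,0,0,0,0]])

```text
time: 4.25
tool_pos: [0.4294, -0.1021, 0.0312]
tcp_rot: [-3.111, -0.435, 0.001]
wrist_force: [-2.6, 0.8, 7.1]
width: -0.0
grip_force: 3.5
```

Blue reads 7 N, so the key is past its stop and on the cushion. Retracting and checking it.

>>> play_rows(commands=[[0,0,-1,0,0,0],[0,0,-2,0,0,0],[0,0,-3,0,0,0],[0,0,-2,0,0,0],[0,0,0,0,0,0]])

```text
time: 4.67
tool_pos: [0.4328, -0.1031, 0.1156]
tcp_rot: [3.108, 0.435, 0.012]
wrist_force: [0.5, -0.4, 0.4]
width: -0.002
grip_force: 0.0
```

```bash
python3 w.py blue .0335; python3 -c "
from h import *
print(tool([.446,-.296,.0415]))"; ls pics
```

```text
[ 0.4315 -0.1027  0.1135]
(1949, [310.6, 251.6], [285, 228, 52, 48]) [ 0.429  -0.103   0.0335] move [-0.29 -0.07  8.  ]
(16, [341.5, 208.2], [334, 203, 16, 13]) [ 0.4614 -0.1137  0.0335] move [2.54 1.85 8.01]
(14, [327.4, 200.1], [322, 199, 11, 4]) [ 0.4639 -0.1038  0.0335] move [3.05 0.97 8.01]
[-3.94101641 18.96095623  7.23568193]
crop.png
scene0.png
top0.png
w_blue_21.png
w_blue_25.png
w_blue_47.png
```

>>> play_rows(commands=[[-0.7,3.8,0,0,0,0],[-0.7,3.8,0,0,0,0],[-0.7,3.8,0,0,0,0],[-0.7,3.8,0,0,0,0],[-0.7,3.8,0,0,0,0]])

```text
time: 5.13
tool_pos: [0.4467, -0.2953, 0.1091]
tcp_rot: [-3.109, -0.435, 0.003]
wrist_force: [1.6, -0.6, -0.4]
width: 0.003
grip_force: 0.0
```

>>> play_rows(commands=[[0,0,0,0,0,0],[0,0,0,0,0,0],[0,0,0,0,0,0]])

```text
time: 5.38
tool_pos: [0.4466, -0.2934, 0.1091]
tcp_rot: [-3.109, -0.433, 0.004]
wrist_force: [0.1, 0.1, 0.1]
width: 0.0
grip_force: 0.0
```

```bash
python3 w.py yellow .0415; ls pics
```

```text
[ 0.4467 -0.2929  0.1093]
(2242, [319.5, 253.0], [292, 227, 56, 53]) [ 0.4473 -0.2971  0.0415] move [-0.05  0.44  6.78]
(106, [321.9, 198.9], [281, 192, 81, 24]) [ 0.4793 -0.2893  0.0415] move [3.24 0.57 6.78]
(6, [277.8, 214.5], [276, 212, 5, 6]) [ 0.4634 -0.2672  0.0415] move [ 2.32 -1.99  6.79]
crop.png
scene0.png
top0.png
w_blue_21.png
w_blue_25.png
w_blue_47.png
w_yellow_54.png
```

>>> play_rows(commands=[[0,0.2,2,0,0,0],[0,0.2,2,0,0,0],[0,0,1.5,0,0,0],[0,0,0.7,0,0,0],[0,0,0,0,0,0]])

```text
time: 5.85
tool_pos: [0.4472, -0.2956, 0.0465]
tcp_rot: [-3.107, -0.437, 0.006]
wrist_force: [-0.6, -0.2, -0.3]
width: 0.003
grip_force: 0.0
```

>>> play_rows(commands=[[0,0,0.25,0,0,0],[0,0,0.25,0,0,0],[0,0,0.25,0,0,0],[0,0,0.25,0,0,0],[0,0,0,0,0,0]])

```text
time: 6.27
tool_pos: [0.4496, -0.2986, 0.0392]
tcp_rot: [3.111, 0.435, 0.002]
wrist_force: [-0.2, 0.3, -0.1]
width: 0.002
grip_force: 0.0
```

>>> play_rows(commands=[[0,0,0.2,0,0,0],[0,0,0.2,0,0,0],[0,0,0.15,0,0,0],[0,0,0,0,0,0],[0,0,0,0,0,0]])

```text
time: 6.68
tool_pos: [0.4495, -0.2986, 0.0336]
tcp_rot: [3.111, 0.435, 0.001]
wrist_force: [1.6, 0.0, 1.6]
width: -0.003
grip_force: 0.8
```

>>> play_rows(commands=[[0,0,0.1,0,0,0],[0,0,0.1,0,0,0],[0,0,0.05,0,0,0],[0,0,0,0,0,0],[0,0,0,0,0,0]])

```text
time: 7.1
tool_pos: [0.4495, -0.2986, 0.0315]
tcp_rot: [3.111, 0.435, 0.001]
wrist_force: [0.2, 0.6, 7.3]
width: -0.0
grip_force: 3.3
```

Yellow reads 7.3 N, past its stop. Retracting and moving to red.

>>> play_rows(commands=[[0,0,-1,0,0,0],[0,0,-2,0,0,0],[0,0,-3,0,0,0],[0,0,-2,0,0,0],[0,0,0,0,0,0]])

```text
time: 7.52
tool_pos: [0.4513, -0.3002, 0.1156]
tcp_rot: [3.106, 0.434, 0.008]
wrist_force: [0.1, -0.7, 0.8]
width: 0.005
grip_force: 0.0
```

```bash
python3 w.py yellow .0335|head -2; python3 -c "
from h import *
print(tool([.465,.114,.0415]))"
```

```text
[ 0.4503 -0.2994  0.1134]
(1987, [306.0, 250.3], [281, 226, 52, 49]) [ 0.4473 -0.2972  0.0335] move [-0.24 -0.33  7.99]
[ 12.74064774 -39.37892726   7.07742977]
```

>>> play_rows(commands=[[0.8,-2.6,0,0,0,0],[0.8,-2.6,0,0,0,0],[0.8,-2.6,0,0,0,0],[0.8,-2.6,0,0,0,0],[0.8,-2.6,0,0,0,0]])

```text
time: 7.98
tool_pos: [0.4498, -0.1606, 0.1089]
tcp_rot: [-3.11, -0.434, 0.005]
wrist_force: [-0.0, 0.4, -1.2]
width: -0.001
grip_force: 0.0
```

>>> play_rows(commands=[[0.8,-2.6,0,0,0,0],[0.8,-2.6,0,0,0,0],[0.8,-2.6,0,0,0,0],[0.8,-2.6,0,0,0,0],[0.8,-2.6,0,0,0,0]])

```text
time: 8.4
tool_pos: [0.4526, -0.025, 0.109]
tcp_rot: [-3.111, -0.435, 0.006]
wrist_force: [0.6, -0.8, -0.2]
width: 0.001
grip_force: 0.0
```

>>> play_rows(commands=[[0.8,-2.6,0,0,0,0],[0.8,-2.6,0,0,0,0],[0.8,-2.6,0,0,0,0],[0.8,-2.6,0,0,0,0],[0.8,-2.6,0,0,0,0]])

```text
time: 8.82
tool_pos: [0.4555, 0.1105, 0.109]
tcp_rot: [3.111, 0.435, -0.006]
wrist_force: [1.0, 0.5, 0.5]
width: 0.005
grip_force: 0.0
```

>>> play_rows(commands=[[0,0,0,0,0,0],[0,0,0,0,0,0],[0,0,0,0,0,0]])

```text
time: 9.07
tool_pos: [0.4562, 0.1091, 0.1095]
tcp_rot: [3.11, 0.436, -0.005]
wrist_force: [-0.4, -0.4, -0.4]
width: 0.003
grip_force: 0.0
```

```bash
python3 w.py red .0415; ls pics
```

```text
[0.4565 0.1088 0.1098]
(2252, [307.9, 236.0], [281, 210, 55, 53]) [0.4652 0.1148 0.0415] move [ 1.02 -0.34  6.82]
(42, [333.3, 183.8], [316, 177, 33, 18]) [0.4989 0.1093 0.0415] move [4.11 1.11 6.82]
(14, [295.1, 177.9], [289, 177, 13, 4]) [0.4962 0.131  0.0415] move [ 4.45 -1.05  6.81]
crop.png
scene0.png
top0.png
w_blue_21.png
w_blue_25.png
w_blue_47.png
w_red_91.png
w_yellow_54.png
w_yellow_75.png
```

>>> play_rows(commands=[[0.5,-0.2,2,0,0,0],[0.5,-0.2,2,0,0,0],[0,0,1.5,0,0,0],[0,0,0.7,0,0,0],[0,0,0,0,0,0]])

```text
time: 9.53
tool_pos: [0.4639, 0.1148, 0.0466]
tcp_rot: [3.111, 0.432, -0.008]
wrist_force: [0.3, -0.5, 0.1]
width: -0.001
grip_force: 0.0
```

>>> play_rows(commands=[[0,0,0.25,0,0,0],[0,0,0.25,0,0,0],[0,0,0.25,0,0,0],[0,0,0.25,0,0,0],[0,0,0,0,0,0]])

```text
time: 9.95
tool_pos: [0.4666, 0.1163, 0.0392]
tcp_rot: [3.111, 0.435, 0.002]
wrist_force: [0.1, 0.2, 0.1]
width: 0.002
grip_force: 0.0
```

>>> play_rows(commands=[[0,0,0.2,0,0,0],[0,0,0.2,0,0,0],[0,0,0.1,0,0,0],[0,0,0,0,0,0],[0,0,0,0,0,0]])

```text
time: 10.37
tool_pos: [0.4661, 0.1164, 0.0338]
tcp_rot: [-3.111, -0.435, -0.0]
wrist_force: [0.8, -0.5, 0.9]
width: -0.001
grip_force: 0.4
```

>>> play_rows(commands=[[0,0,0.1,0,0,0],[0,0,0.1,0,0,0],[0,0,0.1,0,0,0],[0,0,0,0,0,0],[0,0,0,0,0,0]])

```text
time: 10.78
tool_pos: [0.4661, 0.1164, 0.0313]
tcp_rot: [-3.111, -0.435, -0.0]
wrist_force: [-1.7, -0.6, 7.7]
width: 0.001
grip_force: 3.4
```

>>> play_rows(commands=[[0,0,-1,0,0,0],[0,0,-2,0,0,0],[0,0,-3,0,0,0],[0,0,-3,0,0,0],[0,0,-3,0,0,0]])

```text
time: 11.2
tool_pos: [0.4649, 0.1161, 0.1516]
tcp_rot: [-3.111, -0.435, 0.003]
wrist_force: [0.5, -0.0, 0.1]
width: -0.002
grip_force: 0.0
```

>>> play_rows(commands=[[0,2,0,0,0,0],[0,3,0,0,0,0],[0,3,0,0,0,0],[0,2,0,0,0,0],[0,0,0,0,0,0]])

```text
time: 11.62
tool_pos: [0.4939, 0.0173, 0.1511]
tcp_rot: [3.111, 0.43, 0.0]
wrist_force: [0.1, 0.3, -0.3]
width: 0.001
grip_force: 0.0
```

```bash
python3 w.py red .0335; python3 -c "
from h import *
print(sensors.read_state()['joint_vel'].round(3))"; ls pics; cp $(ls -t pics/w_red*|head -1) pics/final.png
```

```text
[0.4933 0.0188 0.1508]
(1506, [174.7, 232.0], [153, 211, 45, 44]) [0.4654 0.1139 0.0335] move [-0.1  -9.91 11.74]
(16, [173.1, 184.9], [166, 184, 15, 3]) [0.4992 0.1208 0.0335] move [ 3.34 -9.65 11.73]
(7, [193.0, 186.9], [190, 186, 7, 3]) [0.5016 0.1071 0.0335] move [ 3.2  -8.27 11.73]
[ 0.039 -0.003  0.014  0.021  0.005  0.016]
crop.png
scene0.png
top0.png
w_blue_21.png
w_blue_25.png
w_blue_47.png
w_red_116.png
w_red_91.png
w_yellow_54.png
w_yellow_75.png
```

View pics/final.png

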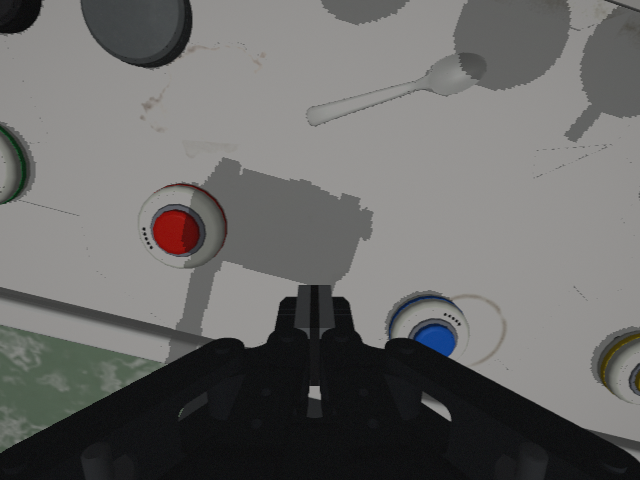

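The red key (176,232) and blue key (435,340) sit low in their cases, and both alarms are in place. Yellow is at the right edge, and the gripper is clear of everything. Handing in.

```bash
python3 -c "
from workcell import order
print(order.finish_job())"
```

```text
the job is handed in; nothing more can be done
None
```

I pressed the blue, yellow and red keys in that order, each past its stop with a push of 7–8 N, left the green spare unarmed, and handed the job in at about 12 s; no verdict came back.

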